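# Fit up four post feet for tack welding

### The arm

A 6-joint arm with a two-finger parallel gripper is mounted at the origin on the work surface. World frame = base frame: x ahead of the robot, y to its left, z up, the work surface at z = 0. Lengths are in m, angles in rad, forces in N, time in s.
With the tool pointing down it reaches from about 0.3 to 0.775 m from the base axis. Payload 14.6 kg.
Tool frame: the origin (TCP) lies at the centre of the arm's flange, where the gripper is bolted on; the fingertips stand 199 mm ahead of it and the grasp point (between the pads) lies 180 mm ahead of it; z points along the fingers, y is the line along which they close (so a half turn about z gives the same grasp; the last joint's range is limited). The gripper opens to 94 mm and grips with 3 to 60 N. Pads are 16 mm wide; open, the fingers measure 119 mm over their backs; the gripper's body (75 mm by 177 mm) begins 78 mm behind the grasp point.
Start: joints at [1.093, 0.3, 1.521, -0, 1.321, -0.067], TCP at [0.22, 0.504, 0.405] pointing down, gripper open.
Joint ranges: [-3.03, 3.03], [-0.79, 2.21], [0.23, 2.52], [-1.04, 4.18], [0, 3.07], [-2.55, 2.55]. Speed limits (rad/s): [2.22, 2.22, 2.57, 3.14, 3.14, 3.14].

### API

Orientations are given as [roll, pitch, yaw] about the fixed x, y, z axes, in that order (R = Rz(yaw) Ry(pitch) Rx(roll)).
In Python, from station import ctrl gives the robot as it stands. The module is installed in compiled form; this text tells all that it offers.
- The arm moves only by the tool servo_tool, never from a script. Its argument "motion" is a list of rows, each a list of 5 numbers: the closure, from 0 (fully open) to 1 (shut), then the shift along the world's x, y, z in cm, then the turn about the world's z in degrees. A call has 1 to 20 rows; each row is the pose to reach, as a shift and turn from the pose commanded when the call began; what a row does not reach only later rows make up. A row lasts 1/8 s, in which the tool goes at most 62.5 mm and 10.7 degrees, less where a joint would pass 70% of its speed; a pose out of reach is approached as far as the arm can. A call with a gripper value outside its range is refused whole. The fingers move at their own pace and stop on an object; "squeeze" is the grip in N (left out, the last holds). Time passes only in rows, so rows that repeat a pose let the fingers close. It gives the time, the measured TCP pose, the force, the opening and the grip force at its end, in the units of the state.
- ctrl.get_obs(): the state, without advancing time (a new reading comes with each control period).
- ctrl.camera(name): name is "scene" or "top" or "wrist"; returns a dict with "image" (384x512x3 uint8, red, green, blue), "fx", "fy", "cx", "cy" (pixels), "camera_from_world" (4x4, takes a point from world to camera coordinates); the wrist camera has in their place "hand_eye" (4x4, takes a point from camera to tool coordinates, whose origin is the TCP and whose axes are the flange's). Camera axes: x right, y up, looking along -z (the intrinsics and any distortion apply to the point x, -y, -z); pixel columns grow to the right and rows downward; lengths in m; the calibration is good to about 2 mm. The wrist camera is an equidistant fisheye: a pixel r from the principal point sees the ray r / f radians off the axis. A picture is of the moment at which its call begins: read the wrist's pose just before it. There is no depth.
- ctrl.hand_in(): hands the job in; it is judged then, once.
The state is a dict: "time_s": time; "qpos": joint angles; "joint_vel": joint speeds; "tau": joint torques, N m; "ee_pos": TCP position; "eef_rot": TCP orientation; "force": force on the tool from outside, world axes, zero at the start; "moment": the same for the moment, N m; "grip_width": finger opening in m; "grip_force": force on a finger pad.
Only numpy, scipy, OpenCV 4.12 (cv2) and the standard library are available. Lean on these libraries where they do the work, as an engineer would, in place of code of your own. Each camera call takes 0.05 s, during which the arm holds its last target. There are 200 camera calls.

### The job

Four post feet are to be made ready for tack welding: stand each loose piece of steel tube upright on the base plate whose white outline has the same shape and size as the tube's end, centred in the outline and, for the square and the rectangular tube, with its sides parallel to the outline. Leave the hammer where it lies.

Things in the scene. Friction and masses are not known exactly. Their poses are not given: they have to be found in the camera images.
- pipe_large_mid (a point): Large round pipe: pale galvanised steel, 60 mm outside diameter, wall 3.6 mm, about 0.35 kg, 70 mm tall, open at both ends, standing upright on the bench at the start. The point is on its axis half-way up (35 mm above its lower end); z is up along its axis.
- pipe_small_mid (a point): Small round pipe: pale galvanised steel, 34 mm outside diameter, wall 3.2 mm, about 0.17 kg, 70 mm tall, open at both ends, standing upright on the bench at the start. The point is on its axis half-way up (35 mm above its lower end); z is up along its axis.
- tube_square_mid (a point): Square tube: red-brown primer, 40 x 40 mm outside, wall 4 mm, about 0.28 kg, 70 mm tall, open at both ends, standing upright on the bench at the start. The point is on its axis half-way up (35 mm above its lower end); z is up along its axis; x and y are square to its faces.
- tube_rect_mid (a point): Rectangular tube: green primer, 60 x 30 mm outside, wall 4 mm, about 0.30 kg, 70 mm tall, open at both ends, standing upright on the bench at the start. The point is on its axis half-way up (35 mm above its lower end); z is up along its axis; x runs along the 60 mm side, y along the 30 mm side.
- plate_large_mark (a point): Base plate of dark hot-rolled steel, 100 x 100 mm and 10 mm thick, lying fixed on the bench, four 12 mm bolt holes at its corners. On top, painted in white: a large circle, for the 60 mm pipe. The line is 3 mm wide and drawn 3 mm outside where the tube's outer faces belong. The point is the centre of the outline on the plate's top face (10 mm above the bench), z up, x and y along the plate's edges.
- plate_small_mark (a point): Base plate of dark hot-rolled steel, 100 x 100 mm and 10 mm thick, lying fixed on the bench, four 12 mm bolt holes at its corners. On top, painted in white: a small circle, for the 34 mm pipe. The line is 3 mm wide and drawn 3 mm outside where the tube's outer faces belong. The point is the centre of the outline on the plate's top face (10 mm above the bench), z up, x and y along the plate's edges.
- plate_square_mark (a point): Base plate of dark hot-rolled steel, 100 x 100 mm and 10 mm thick, lying fixed on the bench, four 12 mm bolt holes at its corners. On top, painted in white: a square, for the 40 x 40 mm tube. The line is 3 mm wide and drawn 3 mm outside where the tube's outer faces belong. The point is the centre of the outline on the plate's top face (10 mm above the bench), z up, x and y along the outline's sides.
- plate_rect_mark (a point): Base plate of dark hot-rolled steel, 100 x 100 mm and 10 mm thick, lying fixed on the bench, four 12 mm bolt holes at its corners. On top, painted in white: a rectangle, for the 60 x 30 mm tube. The line is 3 mm wide and drawn 3 mm outside where the tube's outer faces belong. The point is the centre of the outline on the plate's top face (10 mm above the bench), z up, x along the long side of the outline, y along the short side.
- hammer: Hammer with a wooden handle, 300 mm long and under 40 mm high, lying loose on the bench at the right of the work (-y side), pointing away from the robot, to be left alone. Its x axis runs along the handle towards the head.
Not all that is in view belongs to the job. Of the things that look like the part that bears tube_square_mid, take the one that is farthest to the robot's right at the start.

How it is judged:
At the end, for the whole second after the job is handed in: Every tube stands upright (within 0.06 rad), resting on the base plate with its own outline, its axis within 8 mm of the outline's centre; the sides of the square tube (any quarter turn) and of the rectangular tube (either way round) within 0.17 rad of the outline's; all at rest and released (horizontal distance between pipe_large_mid and plate_large_mark below 0.008 m and z of pipe_large_mid in the frame of plate_large_mark between 0.031 and 0.039 m and angle between each of pipe_large_mid, pipe_small_mid, tube_square_mid, tube_rect_mid's own z axis and vertical below 0.06 rad and linear speed of each of pipe_large, pipe_small, tube_square, tube_rect below 0.01 m/s and horizontal distance between pipe_small_mid and plate_small_mark below 0.008 m and z of pipe_small_mid in the frame of plate_small_mark between 0.031 and 0.039 m and horizontal distance between tube_square_mid and plate_square_mark below 0.008 m and z of tube_square_mid in the frame of plate_square_mark between 0.031 and 0.039 m and (angle between the x axis of tube_square_mid and the x axis of plate_square_mark, either way round below 0.17 rad or angle between the x axis of tube_square_mid and the y axis of plate_square_mark, either way round below 0.17 rad) and horizontal distance between tube_rect_mid and plate_rect_mark below 0.008 m and z of tube_rect_mid in the frame of plate_rect_mark between 0.031 and 0.039 m and angle between the x axis of tube_rect_mid and the x axis of plate_rect_mark, either way round below 0.17 rad); the robot touches nothing.
It fails at once if the hammer is moved more than 15 mm (distance of hammer from where it was at the start of the episode above 0.015 m).
It also fails if it takes over 102 s, if anything falls off the work surface, if the arm or the gripper's body presses on something with over 40 N, if the wrist force passes 120 N, or if a joint passes its speed limit or range.

## Working session

There is one attempt and no reset: what is moved stays moved. The work goes in short steps, Python scripts to look and compute and a tool call to move; the robot and the scene stay as the last step left them, time stands still between calls to the robot, and variables do not carry over. Pictures are saved under pics/ and viewed, at most 14 in all, crops included, and the job is handed in when it is done.

Besides the shell and the picture viewer there is one more tool, called after "Emit:" as name(argument=value, ...) on one line, values as JSON. servo_tool: Moves the arm, as the interface text tells. Its arguments: {"type":"object","properties":{"motion":{"type":"array","items":{"type":"array","items":{"type":"number"}}},"squeeze":{"type":"number"}},"required":["motion"]}

```bash
mkdir -p pics
cat > h.py <<'E'
import numpy as np, cv2
from station import ctrl
def snap(n,f):
    o=ctrl.get_obs(); c=ctrl.camera(n); cv2.imwrite('pics/'+f,cv2.cvtColor(c['image'],cv2.COLOR_RGB2BGR)); np.save('pics/'+f+'.npy',dict(c=c,o=o),allow_pickle=True); return o,c
def load(f): return np.load('pics/'+f+'.npy',allow_pickle=True).item()
def ray(c,uv,z):
    uv=np.atleast_2d(uv).astype(float); M=np.linalg.inv(c['camera_from_world'])
    d=np.c_[(uv[:,0]-c['cx'])/c['fx'],-(uv[:,1]-c['cy'])/c['fy'],-np.ones(len(uv))]@M[:3,:3].T
    o=M[:3,3]; return o+d*((z-o[2])/d[:,2])[:,None]
E
python3 - <<'E'
from h import *
for n in('top','scene'):
    o,c=snap(n,n+'0.png'); print({k:v for k,v in c.items() if k!='image'})
print(o)
E
```

```text
{'fx': 427.12738612565533, 'fy': 427.12738612565533, 'cx': 254.69152871554604, 'cy': 193.58229740633809, 'camera_from_world': array([[-0.01714901, -0.99985042,  0.00224876, -0.08289404],
       [ 0.99318524, -0.0167753 ,  0.11533287, -0.65708211],
       [-0.11527789,  0.00421128,  0.99332435, -1.13458711],
       [ 0.        ,  0.        ,  0.        ,  1.        ]])}
{'fx': 465.57461183427154, 'fy': 465.57461183427154, 'cx': 252.5975768926856, 'cy': 197.76855300612533, 'camera_from_world': array([[-0.15330694,  0.98804071,  0.01650851,  0.17934578],
       [-0.55300184, -0.09962636,  0.82720224,  0.27804886],
       [ 0.81895418,  0.11768661,  0.56166175, -1.64282358],
       [ 0.        ,  0.        ,  0.        ,  1.        ]])}
{'time_s': 0.05, 'qpos': array([ 1.09342679e+00,  3.00419492e-01,  1.52158093e+00, -1.78279083e-05,
        1.32070895e+00, -6.65814728e-02]), 'joint_vel': array([-0.00139577, -0.00088089, -0.00259237,  0.00079516,  0.00046944,
       -0.00046591]), 'tau': array([ 1.53027271e-03, -5.33214641e+01, -3.53709698e+01,  7.09998328e-02,
        2.35835445e-02, -8.71708926e-05]), 'ee_pos': array([0.21960734, 0.50420782, 0.40411458]), 'eef_rot': array([-3.14047726e+00, -5.70677302e-05,  2.73080898e+00]), 'force': array([-0.79061149,  0.10707381, -0.87934561]), 'moment': array([ 0.03412889, -0.00852161,  0.00953892]), 'grip_force': 0.0, 'grip_width': 0.09377223044909523}
```

View pics/top0.png

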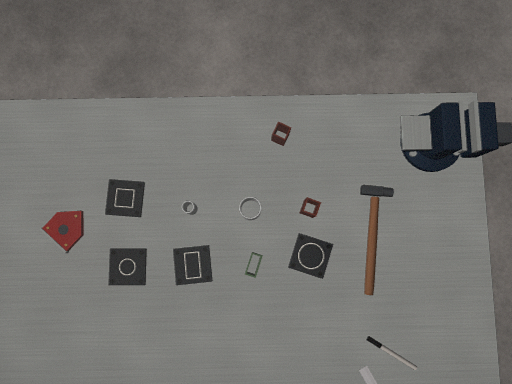

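View pics/scene0.png

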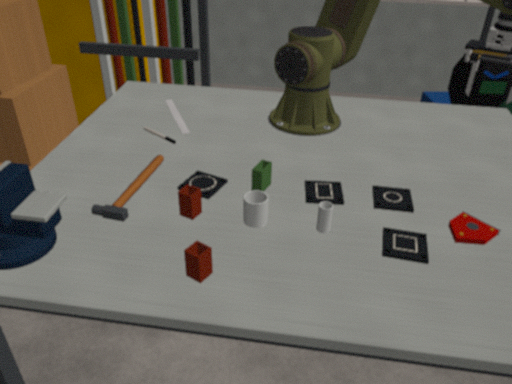

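The top view shows plates for the square (125,198), small circle (127,267), rectangle (193,265) and large circle (311,256). It also shows the small pipe (189,207), the large pipe (250,208) and the green tube (254,265). There are two red tubes, at (282,133) and (310,207). The robot's right is -y, which is image right, so (310,207) fits the square tube. I'll confirm that in a crop and by measurement.

Run:
```python
from h import *
c=load('top0.png')['c']; im=cv2.cvtColor(c['image'],cv2.COLOR_RGB2BGR)
cv2.imwrite('pics/crop.png',cv2.resize(im[110:290,95:345],None,fx=3.2,fy=3.2,interpolation=cv2.INTER_CUBIC))
for uv in [(282,133),(310,207),(254,265),(250,208),(189,207)]: print(uv,ray(c,uv,.07)[0].round(3))
for uv in [(125,198),(127,267),(193,265),(311,256)]: print(uv,ray(c,uv,.01)[0].round(3))
```

```text
(282, 133) [ 0.816 -0.171  0.07 ]
(310, 207) [ 0.613 -0.24   0.07 ]
(254, 265) [ 0.464 -0.089  0.07 ]
(250, 208) [ 0.613 -0.081  0.07 ]
(189, 207) [0.619 0.081 0.07 ]
(125, 198) [0.653 0.27  0.01 ]
(127, 267) [0.461 0.261 0.01 ]
(193, 265) [0.463 0.079 0.01 ]
(311, 256) [ 0.482 -0.247  0.01 ]
```

View pics/crop.png

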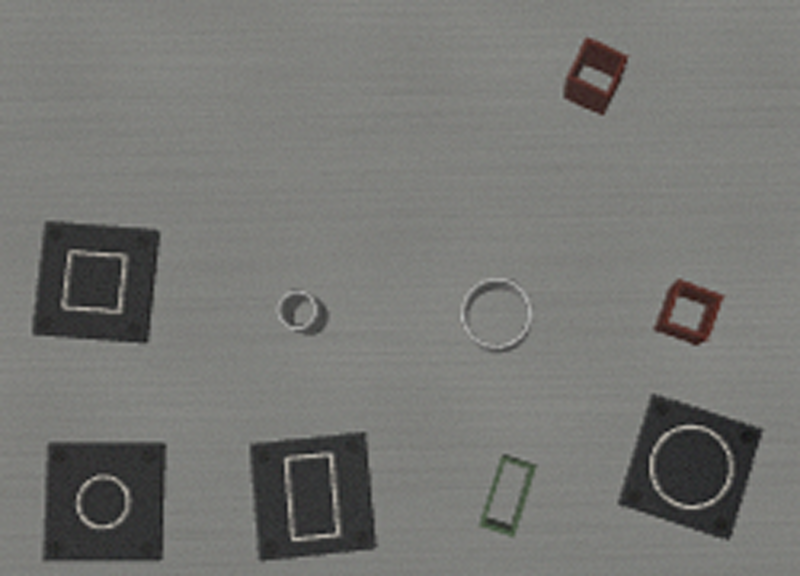

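The crop shows two red tubes, at top-view pixels (282,133) and (310,207). The second lies farther to the robot's right (y≈-0.24 against -0.17) and next to the large-circle plate, so that's the one to take. Next I'll measure the outlines and rims.

```bash
cat >> h.py <<'E'
def rectfit(P):
    (cx,cy),(w,h),a=cv2.minAreaRect((P[:,:2]*1000).astype(np.float32))
    if w<h: w,h,a=h,w,a+90
    return np.array([cx,cy,w,h,a]).round(1)   # mm, long side angle deg
E
python3 - <<'E'
from h import *
c=load('top0.png')['c']; s=4
im=cv2.resize(c['image'],None,fx=s,fy=s,interpolation=cv2.INTER_CUBIC); hsv=cv2.cvtColor(im,cv2.COLOR_RGB2HSV); g=cv2.cvtColor(im,cv2.COLOR_RGB2GRAY)
def px(m,u,v,r):
    y,x=np.nonzero(m[(v-r)*s:(v+r)*s,(u-r)*s:(u+r)*s]); return np.c_[(x+.5)/s+u-r-.5,(y+.5)/s+v-r-.5]
def big(m):
    n,l,st,_=cv2.connectedComponentsWithStats(m.astype(np.uint8)); return l==1+np.argmax(st[1:,4])
def hullpx(m,u,v,r):
    M=np.zeros_like(m);M[(v-r)*s:(v+r)*s,(u-r)*s:(u+r)*s]=m[(v-r)*s:(v+r)*s,(u-r)*s:(u+r)*s]; return px(big(M),u,v,r)
for n,u,v,r in [('sq',125,198,16),('sm',127,267,14),('rect',193,265,19),('lg',311,256,18)]:
    P=ray(c,hullpx(g>110,u,v,r),.01); print('plate',n,rectfit(P), 'circ',np.round(np.array(cv2.minEnclosingCircle((P[:,:2]*1000).astype(np.float32))[0]),1),cv2.minEnclosingCircle((P[:,:2]*1000).astype(np.float32))[1])
S=hsv[...,1];H=hsv[...,0]
for n,u,v,r,m in [('sq',310,207,16,(S>90)&((H<12)|(H>170))),('rect',254,265,16,(S>40)&(H>35)&(H<90))]:
    P=ray(c,hullpx(m,u,v,r),.07); print('tube',n,rectfit(P))
    V=hsv[...,2]; mm=m&(V>np.percentile(V[m],55)); P=ray(c,hullpx(mm,u,v,r),.07); print(' bright',rectfit(P))
for n,u,v,r in [('lg',250,208,18),('sm',189,207,11)]:
    P=ray(c,hullpx(g>140,u,v,r),.07); print('pipe',n,rectfit(P),cv2.minEnclosingCircle((P[:,:2]*1000).astype(np.float32)))
E
```

```text
plate sq [653.9 272.6  53.4  53.  174.6] circ [653.7 271.8] 35.623992919921875
plate sm [463.  262.   45.3  44.9  89. ] circ [462.9 261.7] 23.601776123046875
plate rect [471.   83.4  59.4  42.8   3.1] circ [470.8  82.6] 34.81388473510742
plate lg [ 484.  -245.6   72.    71.3  178.4] circ [ 484.  -245.5] 36.616668701171875
tube sq [ 612.8 -240.9   45.9   43.1  158.3]Traceback (most recent call last):
  File "<stdin>", line 15, in <module>
  File "<stdin>", line 9, in hullpx
  File "<stdin>", line 7, in big
    return _wrapfunc(a, 'argmax', axis=axis, out=out, **kwds)
    return bound(*args, **kwds)
ValueError: attempt to get argmax of an empty sequence
```

Run:
```python
from h import *
c=load('top0.png')['c']; s=4
im=cv2.resize(c['image'],None,fx=s,fy=s,interpolation=cv2.INTER_CUBIC); hsv=cv2.cvtColor(im,cv2.COLOR_RGB2HSV); g=cv2.cvtColor(im,cv2.COLOR_RGB2GRAY)
def hullpx(m,u,v,r,z):
    M=m[(v-r)*s:(v+r)*s,(u-r)*s:(u+r)*s].astype(np.uint8); n,l,st,_=cv2.connectedComponentsWithStats(M)
    y,x=np.nonzero(l==1+np.argmax(st[1:,4])); return ray(c,np.c_[(x+.5)/s+u-r-.5,(y+.5)/s+v-r-.5],z)
def circ(P): return np.round(np.hstack(cv2.minEnclosingCircle((P[:,:2]*1000).astype(np.float32))),1)
for t in (100,110): print('plate rect',rectfit(hullpx(g>t,193,265,17,.01)))
H,S,V=[hsv[...,i].astype(int) for i in range(3)]
for n,u,v,r,m in [('sq',310,207,16,(S>90)&((H<12)|(H>170))),('rect',254,265,18,(S>40)&(H>35)&(H<90))]:
    print('tube',n,rectfit(hullpx(m,u,v,r,.07)))
    L=V[(v-r)*s:(v+r)*s,(u-r)*s:(u+r)*s][m[(v-r)*s:(v+r)*s,(u-r)*s:(u+r)*s]]
    for t in (70,80,90): print(t,rectfit(hullpx(m&(V>t),u,v,r,.07)))
for n,u,v,r in [('lg',250,208,18),('sm',189,207,11)]:
    for t in (140,160): P=hullpx(g>t,u,v,r,.07); print('pipe',n,rectfit(P),circ(P))
```

```text
plate rect [464.3  82.   73.7  43.9   5.1]
plate rect [471.   83.4  59.4  42.8   3.1]
tube sq [ 612.8 -240.9   45.9   43.1  158.3]
70 [ 615.3 -241.9   43.    40.5   68.6]
80 [ 615.1 -243.5   40.    39.6   68.3]
90 [ 608.6 -226.1   20.6   10.4   19. ]
tube rect [465.1 -86.8  60.5  30.1 161.3]
70 [465.1 -86.8  60.5  30.1 161.3]
80 [465.1 -86.8  60.5  30.1 161.3]
90 [464.3 -86.5  58.7  30.1 161.3]
pipe lg [610.6 -95.6  57.1  25.9 162.2] [614.2 -84.5  28.6]
pipe lg [ 615.4 -107.8    8.     1.3  178.9] [ 615.4 -107.4    4. ]
pipe sm [621.2  86.5  32.3  32.2  44.5] [620.5  86.7  17.1]
pipe sm [605.4  89.    3.8   1.3 107.6] [605.4  89.    2. ]
```

Emit:
servo_tool(motion=[[0, 39.3, -58.6, 0, 0], [0, 39.3, -58.6, 0, 0], [0, 39.3, -58.6, 0, 0], [0, 39.3, -58.6, 0, 0], [0, 39.3, -58.6, 0, 0], [0, 39.3, -58.6, 0, 0], [0, 39.3, -58.6, 0, 0], [0, 39.3, -58.6, 0, 0], [0, 39.3, -58.6, 0, 0], [0, 39.3, -58.6, 0, 0], [0, 39.3, -58.6, 0, 0], [0, 39.3, -58.6, 0, 0], [0, 39.3, -58.6, 0, 0], [0, 39.3, -58.6, 0, 0], [0, 39.3, -58.6, 0, 0], [0, 39.3, -58.6, 0, 0], [0, 39.3, -58.6, 0, 0], [0, 39.3, -58.6, 0, 0]], squeeze=25)

```text
time_s: 2.35
ee_pos: [0.6126, -0.0816, 0.4047]
eef_rot: [3.142, 0.0, 2.731]
force: [-1.8, -0.8, 0.0]
grip_width: 0.0941
grip_force: 0.0
```

Run:
```python
from h import *
o,c=snap('wrist','w1.png'); print(o['ee_pos'],o['eef_rot'],{k:v for k,v in c.items() if k!='image'})
```

```text
[ 0.61259691 -0.08163678  0.40470292] [3.14158477e+00 4.80409661e-05 2.73098511e+00] {'fx': 297.3186396354542, 'fy': 297.3186396354542, 'cx': 262.67341670587274, 'cy': 196.91287138017645, 'hand_eye': array([[-1.38761385e-03,  9.61116255e-01,  2.76140577e-01,
         8.15300867e-02],
       [ 9.99998966e-01,  1.43768517e-03,  2.11118041e-05,
        -1.84447678e-05],
       [-3.76712315e-04,  2.76140321e-01, -9.61117257e-01,
         2.01656079e-02],
       [ 0.00000000e+00,  0.00000000e+00,  0.00000000e+00,
         1.00000000e+00]])}
```

View pics/w1.png

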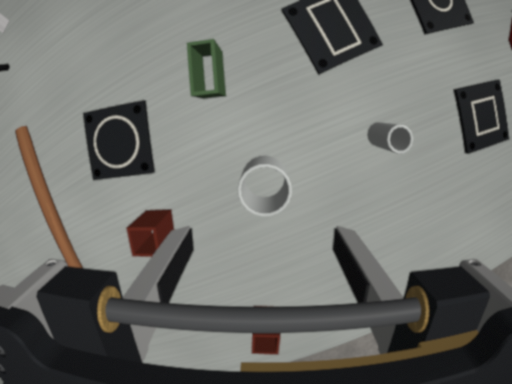

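The wrist view shows the large pipe rim at (265,190), the small pipe rim at (400,139), the green tube at (207,68) and the red tube at (152,232). The plate outlines are large (117,142), rectangle (333,26) and square (485,116). I'll cast these as a cross-check.

```bash
cat >> h.py <<'E'
from scipy.spatial.transform import Rotation as Ro
def wray(d,uv,z):
    c,o=d['c'],d['o']; uv=np.atleast_2d(uv).astype(float); q=np.c_[uv[:,0]-c['cx'],-(uv[:,1]-c['cy'])]; r=np.linalg.norm(q,axis=1); th=r/c['fx']
    v=np.c_[q/np.maximum(r,1e-9)[:,None]*np.sin(th)[:,None],-np.cos(th)]
    R=Ro.from_euler('xyz',o['eef_rot']).as_matrix(); T=c['hand_eye']; p=R@T[:3,3]+o['ee_pos']; v=v@T[:3,:3].T@R.T
    return p+v*((z-p[2])/v[:,2])[:,None]
def comp(m,u,v,r,s):
    M=m[(v-r)*s:(v+r)*s,(u-r)*s:(u+r)*s].astype(np.uint8); n,l,st,_=cv2.connectedComponentsWithStats(M)
    y,x=np.nonzero(l==1+np.argmax(st[1:,4])); return np.c_[(x+.5)/s+u-r-.5,(y+.5)/s+v-r-.5]
def circ(P): return np.round(np.hstack(cv2.minEnclosingCircle((P[:,:2]*1000).astype(np.float32))),1)
E
python3 - <<'E'
from h import *
d=load('w1.png'); s=2
im=cv2.resize(d['c']['image'],None,fx=s,fy=s,interpolation=cv2.INTER_CUBIC); g=cv2.cvtColor(im,cv2.COLOR_RGB2GRAY)
for n,u,v,r,z in [('lgpipe',265,190,34,.07),('smpipe',401,139,16,.07),('lgplate',117,142,30,.01),('sqplate',485,116,24,.01),('rectplate',333,27,27,.01)]:
    for t in (120,200,215): 
        try: P=wray(d,comp(g>t,u,v,r,s),z); print(n,t,rectfit(P),circ(P))
        except Exception as e: print(n,t,'none')
hsv=cv2.cvtColor(im,cv2.COLOR_RGB2HSV); H,S,V=[hsv[...,i].astype(int) for i in range(3)]
m=(S>60)&(H>35)&(H<90); P=comp(m,207,68,40,s); print('V',np.percentile(V[m],[10,50,90]))
for t in (0,70,90,100): 
    P=comp(m&(V>t),207,68,40,s) ; print('rect',t,rectfit(wray(d,P,.07)))
E
```

```text
lgpipe 120 [614.8 -80.3  77.   76.8 156.4] [615.8 -80.7  53.6]
lgpipe 200 none
lgpipe 215 none
smpipe 120 [620.7  86.2  41.7  36.9  70.6] [620.8  86.4  27.7]
smpipe 200 none
smpipe 215 none
lgplate 120 [ 483.5 -245.4   72.3   72.   151.5] [ 483.5 -245.6   36.5]
lgplate 200 none
lgplate 215 none
sqplate 120 [653.7 272.5  53.8  52.9  84.8] [653.5 272.8  36. ]
sqplate 200 none
sqplate 215 none
rectplate 120 [463.9  82.   73.6  43.6   4.9] [464.4  81.2  40.9]
rectplate 200 none
rectplate 215 none
V [44. 76. 99.]
rect 0 [467.7 -83.9  62.2  35.8 161.1]
rect 70 [467.7 -83.9  62.2  35.8 161.1]
rect 90 [464.8 -86.5  58.4  29.2 160.1]
rect 100 [477.7 -79.   39.6  10.4 145.1]
```

Run:
```python
from h import *
d=load('w1.png'); s=2
im=cv2.resize(d['c']['image'],None,fx=s,fy=s,interpolation=cv2.INTER_CUBIC); g=cv2.cvtColor(im,cv2.COLOR_RGB2GRAY)
for n,u,v,r,z in [('lgpipe',265,190,34,.07),('smpipe',401,139,16,.07)]:
    for t in (150,160,170,180): 
        try: P=wray(d,comp(g>t,u,v,r,s),z); print(n,t,rectfit(P),circ(P))
        except Exception as e: print(n,t,'none')
```

```text
lgpipe 150 [614.8 -80.3  77.   76.8 156.4] [615.8 -80.7  53.6]
lgpipe 160 [616.7 -74.   73.1  60.4  78.4] [611.  -70.2  41.5]
lgpipe 170 [615.1 -80.   58.9  58.4  66.4] [614.8 -79.9  29.9]
lgpipe 180 [607.3 -65.2  55.5  25.3  27.9] [612.7 -75.3  27.8]
smpipe 150 [620.5  86.1  41.5  36.4  70.8] [619.7  85.3  26.5]
smpipe 160 [620.6  86.2  33.1  32.9  25.9] [620.4  86.2  17. ]
smpipe 170 [613.7  94.8  28.1  10.1  36.3] [616.4  91.1  14.1]
smpipe 180 [608.7  95.5   6.3   1.1  47. ] [608.7  95.4   3.2]
```

Emit:
servo_tool(motion=[[0, 0.2, 0.2, -5, 0], [0, 0.2, 0.2, -10, 0], [0, 0.2, 0.2, -14, 0], [0, 0.2, 0.2, -17, 0], [0, 0.2, 0.2, -18, 0], [0, 0.2, 0.2, -18, 0], [1, 0.2, 0.2, -18, 0], [1, 0.2, 0.2, -18, 0], [1, 0.2, 0.2, -18, 0], [1, 0.2, 0.2, -18, 0], [1, 0.2, 0.2, -18, 0], [1, 0.2, 0.2, -18, 0], [1, 0.2, 0.2, -18, 0], [1, 0.2, 0.2, -17, 0], [1, 0.2, 0.2, -13, 0], [1, 0.2, 0.2, -8, 0], [1, 0.2, 0.2, -8, 0], [1, 0.2, 0.2, -8, 0]], squeeze=30)

```text
time_s: 4.65
ee_pos: [0.6144, -0.0797, 0.3235]
eef_rot: [-3.141, -0.002, 2.731]
force: [0.1, -0.3, -3.5]
grip_width: 0.0595
grip_force: 29.7
```

Emit:
servo_tool(motion=[[1, -3, -4, 0, 0], [1, -7, -9, 0, 0], [1, -11, -14, 0, 0], [1, -13.1, -16.5, 0, 0], [1, -13.1, -16.5, -1, 0], [1, -13.1, -16.5, -4, 0], [1, -13.1, -16.5, -7, 0], [1, -13.1, -16.5, -8.3, 0], [1, -13.1, -16.5, -8.9, 0], [1, -13.1, -16.5, -9, 0], [1, -13.1, -16.5, -9, 0], [1, -13.1, -16.5, -9, 0], [0, -13.1, -16.5, -9, 0], [0, -13.1, -16.5, -9, 0], [0, -13.1, -16.5, -9, 0], [0, -13.1, -16.5, -9, 0], [0, -13.1, -16.5, -9, 0], [0, -13.1, -16.5, -6, 0], [0, -13.1, -16.5, -2, 0], [0, -13.1, -16.5, 3, 0]])

```text
time_s: 7.15
ee_pos: [0.4835, -0.2447, 0.3554]
eef_rot: [3.141, -0.002, 2.731]
force: [0.3, 0.0, -0.0]
grip_width: 0.0941
grip_force: 0.0
```

Emit:
servo_tool(motion=[[0, 4, 0.2, 1, 1], [0, 9, 0.2, 1, 2], [0, 13.1, 0.2, 1, 2], [0, 13.1, 0.2, 1, 2], [0, 13.1, 0.2, -4, 2], [0, 13.1, 0.2, -9, 2], [0, 13.1, 0.2, -12, 2], [0, 13.1, 0.2, -13, 2], [0, 13.1, 0.2, -13, 2], [1, 13.1, 0.2, -13, 2], [1, 13.1, 0.2, -13, 2], [1, 13.1, 0.2, -13, 2], [1, 13.1, 0.2, -13, 2], [1, 13.1, 0.2, -13, 2], [1, 13.1, 0.2, -13, 2], [1, 13.1, 0.2, -13, 2], [1, 13.1, 0.2, -13, 2], [1, 13.1, 0.2, -11, 2], [1, 13.1, 0.2, -6, 2], [1, 13.1, 0.2, -2, 2]])

```text
time_s: 9.65
ee_pos: [0.6145, -0.2426, 0.3378]
eef_rot: [3.142, 0.001, 2.766]
force: [0.1, 0.1, -3.3]
grip_width: 0.0397
grip_force: 30.0
```

Emit:
servo_tool(motion=[[1, 0.2, 2.5, 0, 1], [1, 0.6, 7.5, 0, 3], [1, 1, 13, 0, 5], [1, 1.4, 18.5, 0, 7], [1, 1.8, 24, 0, 9], [1, 2.2, 29.5, 0, 11], [1, 2.6, 35, 0, 13], [1, 3, 40.5, 0, 15], [1, 3.4, 46, 0, 16], [1, 3.8, 50, 0, 16], [1, 3.9, 51.5, 0, 16], [1, 3.9, 51.5, 0, 16], [1, 3.9, 51.5, -3, 16], [1, 3.9, 51.5, -6, 16], [1, 3.9, 51.5, -8.5, 16], [1, 3.9, 51.5, -9.5, 16], [1, 3.9, 51.5, -9.8, 16], [1, 3.9, 51.5, -10, 16], [1, 3.9, 51.5, -10, 16], [1, 3.9, 51.5, -10, 16]])

```text
time_s: 12.15
ee_pos: [0.6537, 0.2723, 0.2352]
eef_rot: [3.141, 0.001, 3.045]
force: [0.1, -0.3, -2.8]
grip_width: 0.0401
grip_force: 30.0
```

Emit:
servo_tool(motion=[[0, 0, 0, 0, 0], [0, 0, 0, 0, 0], [0, 0, 0, 0, 0], [0, 0, 0, 0, 0], [0, 0, 0, 0, 0], [0, 0, 0, 3, 0], [0, 0, 0, 7, 0], [0, 0, 0, 12, 0], [0, 0, 0, 12, 0]])

```text
time_s: 13.28
ee_pos: [0.6537, 0.2723, 0.3596]
eef_rot: [3.138, 0.007, 3.045]
force: [1.4, 0.6, -1.5]
grip_width: 0.094
grip_force: 0.0
```

Emit:
servo_tool(motion=[[0, -1, -5, 0, 0], [0, -2, -11, 0, 0], [0, -3, -16, 0, 0], [0, -3.3, -18.6, 0, 0], [0, -3.3, -18.6, 0, 0], [0, -3.3, -18.6, -4, 0], [0, -3.3, -18.6, -9, 0], [0, -3.3, -18.6, -12, 0], [0, -3.3, -18.6, -13, 0], [0, -3.3, -18.6, -13, 0], [1, -3.3, -18.6, -13, 0], [1, -3.3, -18.6, -13, 0], [1, -3.3, -18.6, -13, 0], [1, -3.3, -18.6, -13, 0], [1, -3.3, -18.6, -13, 0], [1, -3.3, -18.6, -13, 0], [1, -3.3, -18.6, -13, 0], [1, -3.3, -18.6, -11, 0], [1, -3.3, -18.6, -6, 0], [1, -3.3, -18.6, -2, 0]])

```text
time_s: 15.78
ee_pos: [0.6205, 0.0863, 0.3379]
eef_rot: [3.141, 0.002, 3.045]
force: [0.1, 0.0, -1.8]
grip_width: 0.0326
grip_force: 30.0
```

Emit:
servo_tool(motion=[[1, -2, 2, 0, 0], [1, -5.5, 6, 0, 0], [1, -9, 10, 0, 0], [1, -12.5, 14, 0, 0], [1, -15, 17, 0, 0], [1, -15.7, 17.6, 0, 0], [1, -15.7, 17.6, 0, 0], [1, -15.7, 17.6, -3, 0], [1, -15.7, 17.6, -6, 0], [1, -15.7, 17.6, -8.5, 0], [1, -15.7, 17.6, -9.5, 0], [1, -15.7, 17.6, -9.8, 0], [1, -15.7, 17.6, -10, 0], [1, -15.7, 17.6, -10, 0], [1, -15.7, 17.6, -10, 0]])

```text
time_s: 17.65
ee_pos: [0.4637, 0.2623, 0.2351]
eef_rot: [3.141, 0.001, 3.045]
force: [0.3, 0.6, -1.9]
grip_width: 0.0326
grip_force: 30.0
```

Emit:
servo_tool(motion=[[0, 0, 0, 0, 0], [0, 0, 0, 0, 0], [0, 0, 0, 0, 0], [0, 0, 0, 0, 0], [0, 0, 0, 0, 0], [0, 0, 0, 0, 0], [0, 0, 0, 3, 0], [0, 0, 0, 7, 0], [0, 0, 0, 12, 0], [0, 0, 0, 12, 0]])

```text
time_s: 18.9
ee_pos: [0.4638, 0.2624, 0.3582]
eef_rot: [3.138, 0.006, 3.045]
force: [-0.3, 0.0, -0.4]
grip_width: 0.094
grip_force: 0.0
```

Emit:
servo_tool(motion=[[0, 0.1, -5, 0, 0], [0, 0.1, -11, 0, -3], [0, 0.1, -17, 0, -6], [0, 0.1, -23, 0, -9], [0, 0.1, -29, 0, -12], [0, 0.1, -34, 0, -13], [0, 0.1, -34.9, 0, -13], [0, 0.1, -34.9, 0, -13], [0, 0.1, -34.9, 0, -13], [0, 0.1, -34.9, -4, -13], [0, 0.1, -34.9, -9, -13], [0, 0.1, -34.9, -12, -13], [0, 0.1, -34.9, -13, -13], [0, 0.1, -34.9, -13, -13], [1, 0.1, -34.9, -13, -13], [1, 0.1, -34.9, -13, -13], [1, 0.1, -34.9, -13, -13], [1, 0.1, -34.9, -13, -13], [1, 0.1, -34.9, -13, -13], [1, 0.1, -34.9, -13, -13]])

```text
time_s: 21.4
ee_pos: [0.4646, -0.0868, 0.2246]
eef_rot: [3.142, -0.0, 2.818]
force: [-0.3, 0.1, 1.6]
grip_width: 0.0376
grip_force: 0.0
```

Emit:
servo_tool(motion=[[1, 0, 0, 0, 0], [1, 0, 0, 0, 0], [1, 0, 0, 2, 0], [1, 0, 0, 7, 0], [1, 0, 0, 11, 0], [1, 0, 0, 11, 0]])

```text
time_s: 22.15
ee_pos: [0.4648, -0.0868, 0.3368]
eef_rot: [3.141, 0.004, 2.818]
force: [-0.1, 0.3, -3.9]
grip_width: 0.0299
grip_force: 30.0
```

Emit:
servo_tool(motion=[[1, 0, 2, 0, 4], [1, 0, 6, 0, 9], [1, 0, 10, 0, 14], [1, 0, 14, 0, 19], [1, 0, 16.5, 0, 23], [1, 0, 16.9, 0, 23.5], [1, 0, 16.9, 0, 23.5], [1, 0, 16.9, -3, 23.5], [1, 0, 16.9, -6, 23.5], [1, 0, 16.9, -8.5, 23.5], [1, 0, 16.9, -9.5, 23.5], [1, 0, 16.9, -9.8, 23.5], [1, 0, 16.9, -10, 23.5], [1, 0, 16.9, -10, 23.5], [1, 0, 16.9, -10, 23.5]])

```text
time_s: 24.02
ee_pos: [0.4647, 0.0823, 0.2351]
eef_rot: [3.142, 0.001, -3.055]
force: [-0.5, 0.1, -2.6]
grip_width: 0.0296
grip_force: 30.0
```

Emit:
servo_tool(motion=[[0, 0, 0, 0, 0], [0, 0, 0, 0, 0], [0, 0, 0, 0, 0], [0, 0, 0, 0, 0], [0, 0, 0, 0, 0], [0, 0, 0, 0, 0], [0, 0, 0, 3, 0], [0, 0, 0, 7, 0], [0, 0, 0, 12, 0], [0, 0, 0, 17, 0], [0, 0, 0, 17, 0], [0, 0, 0, 17, 0], [0, 0, 0, 17, 0]])

```text
time_s: 25.65
ee_pos: [0.4646, 0.0822, 0.4033]
eef_rot: [-3.142, -0.002, -3.055]
force: [-0.2, 0.2, 0.8]
grip_width: 0.0942
grip_force: 0.0
```

Run:
```python
from h import *
o,c=snap('wrist','w2.png'); print(o['ee_pos']); snap('top','top2.png')
```

```text
[0.46459102 0.08222118 0.40330513]
```

View pics/w2.png

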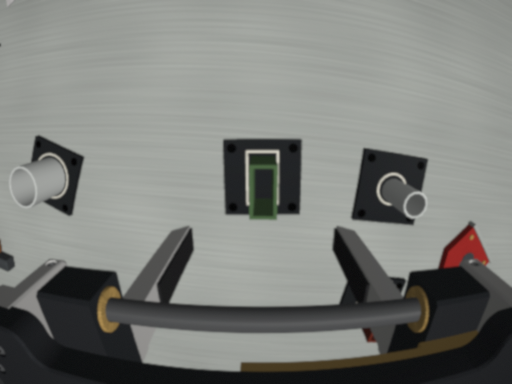

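View pics/top2.png

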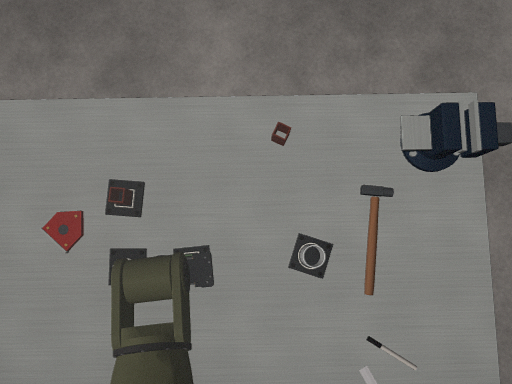

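All four tubes are standing inside their outlines: wrist view large (40,180), rectangular (262,190), small (400,197), top view square (120,195). The hammer is unmoved. I'll move the arm aside and measure the final positions.

Emit:
servo_tool(motion=[[0, -24.5, 42, 0, 0], [0, -24.5, 42, 0, 0], [0, -24.5, 42, 0, 0], [0, -24.5, 42, 0, 0], [0, -24.5, 42, 0, 0], [0, -24.5, 42, 0, 0], [0, -24.5, 42, 0, 0], [0, -24.5, 42, 0, 0], [0, -24.5, 42, 0, 0], [0, -24.5, 42, 0, 0], [0, -24.5, 42, 0, 0], [0, -24.5, 42, 0, 0], [0, -24.5, 42, 0, 0], [0, -24.5, 42, 0, 0]])

```text
time_s: 27.5
ee_pos: [0.2198, 0.5021, 0.4047]
eef_rot: [3.141, 0.0, -3.055]
force: [-0.2, 0.1, 0.0]
grip_width: 0.0938
grip_force: 0.0
```

Run:
```python
from h import *
o,c=snap('top','top3.png'); s=4
im=cv2.resize(c['image'],None,fx=s,fy=s,interpolation=cv2.INTER_CUBIC); hsv=cv2.cvtColor(im,cv2.COLOR_RGB2HSV); g=cv2.cvtColor(im,cv2.COLOR_RGB2GRAY)
H,S,V=[hsv[...,i].astype(int) for i in range(3)]
for t in(50,65,75): print('sq',rectfit(ray(c,comp((S>80)&((H<12)|(H>170))&(V>t),120,196,19,s),.08)))
for t in(50,70,90): print('rect',rectfit(ray(c,comp((S>40)&(H>35)&(H<90)&(V>t),190,263,19,s),.08)))
cv2.imwrite('pics/crop3.png',cv2.resize(c['image'][170:290,95:345,::-1],None,fx=3.2,fy=3.2,interpolation=cv2.INTER_CUBIC))
```

```text
sq [654.3 272.3  42.4  41.5  82.3]
sq [654.4 272.4  41.5  41.3  82.3]
sq [655.  272.7  40.4  40.3  83.6]
rect [465.3  81.9  60.2  32.9   5.3]
rect [465.5  83.   59.7  30.7   5. ]
rect [437.1  80.7  27.1   2.5  93.3]
```

View pics/crop3.png

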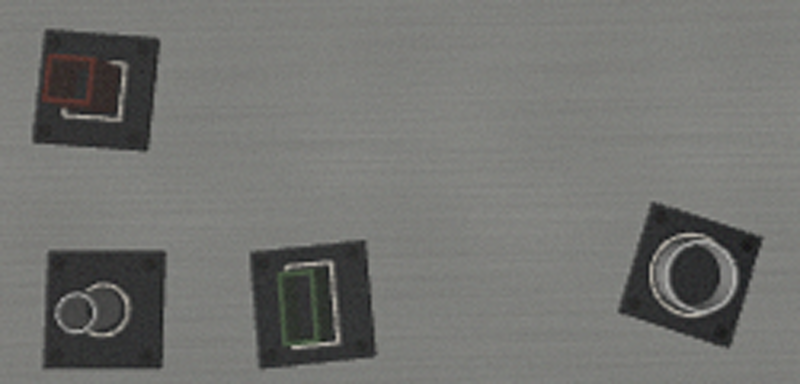

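Run:
```python
from h import *
c=load('top3.png')['c']
for x,y in [(76,312.5),(702,275)]: print(ray(c,((x+.5)/3.2-.5+95,(y+.5)/3.2-.5+170),.08)[0].round(4))
```

```text
[0.4642 0.2627 0.08  ]
[ 0.4856 -0.2456  0.08  ]
```

All four are within about 2 mm of their outline centres, and the arm is clear.

```bash
python3 -c "
from station import ctrl
print(ctrl.hand_in())"
```

```text
the job is handed in; nothing more can be done
None
```

The job is handed in: all four tubes stand upright on their matching plates, measured within about 2 mm of centre with sides within about 3° of the outlines, the hammer was left alone, and the clock read about 27.5 s; the hand-in gave no verdict.

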